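Seat the tall helper candle in the menorah's raised middle cup

ROBOT

A 7-joint arm with a two-finger parallel gripper is mounted at the origin on the work surface. World frame = base frame: x ahead of the robot, y to its left, z up, the work surface at z = 0. Lengths are in m, angles in degrees, forces in N, time in s.
With the tool pointing down it reaches from about 0.425 to 0.95 m from the base axis. Payload 4.7 kg.
Tool frame: the origin (TCP) lies at the very end of the fingers, on their centre line; the grasp point (between the pads) lies 19 mm behind it; z points along the fingers, x is the direction in which the jaws open and shut, and the axes are right-handed (so a half turn about z gives the same grasp; the last joint's range is limited). The gripper opens to 85 mm and grips with 20 to 120 N. Pads are 22 mm wide; open, the fingers measure 114 mm over their backs; the gripper's body (76 mm by 85 mm) begins 54 mm behind the grasp point. The pads swing forward as they close: fully open they stand 13 mm farther back than shut.
Start: joints at [73.459, 26.849, -2.785, 87.806, 1.381, 65.374, -4.715], TCP at [0.173, -0.652, 0.231] pointing down, gripper open.
Joint ranges: [-148.3, 148.3], [-19.14, 114.17], [-79.39, 73.82], [5.75, 140.21], [-59.74, 239.74], [12.07, 113.84], [-152.46, 152.46]. Speed limits (degrees/s): [147.25, 147.25, 180, 180, 180, 180, 180].

INTERFACE

Orientations are given as [roll, pitch, yaw] about the fixed x, y, z axes, in that order (R = Rz(yaw) Ry(pitch) Rx(roll)).
In Python, from station import * gives the robot as it stands.
- The arm moves only by the shell command python3 -m crank 'ROWS' [FORCE]. ROWS is JSON, one flat list of numbers, 7 for each row, row after row: the finger opening in mm, from 0 to 85.4, then the shift along the world's x, y, z in mm, then the turn, a rotation vector about the world's x, y, z in rad. In form: [jaw, dx, dy, dz, rx, ry, rz, jaw, dx, dy, dz, rx, ry, rz, ...]. A call has 1 to 20 rows; each row is the pose to reach, as a shift and turn from the pose commanded when the call began; what a row does not reach only later rows make up. A row lasts 1/8 s, in which the tool goes at most 62.5 mm and 10.7 degrees, less where a joint would pass 70% of its speed; a pose out of reach is approached as far as the arm can. A call with a gripper value outside its range is refused whole. The fingers move at their own pace and stop on an object; FORCE is the grip in N (left out, the last holds). Time passes only in rows, so rows that repeat a pose let the fingers close. It gives the time, the measured TCP pose, the force and the opening at its end, in the units of the state.
- state(): the state, without advancing time (a new reading comes with each control period).
- camera(name): name is "scene" or "top" or "wrist"; returns a dict with "pixels" (480x640x3 uint8, blue, green, red), "z_map" (480x640 float32, m along the optical axis (not along the pixel's ray), 0 where there is no reading), "mtx" (3x3 intrinsics, pixels), "R" (3x3) and "t" (3): a world point X has camera coordinates R X + t; the wrist camera has in their place "tool_from_camera" (4x4, takes a point from camera to tool coordinates, whose origin is the TCP and whose axes are the tool frame's). Camera axes: x right, y down, z forward; pixel columns grow to the right and rows downward; lengths in m; the calibration is good to about 2 mm. A picture is of the moment at which its call begins: read the wrist's pose just before it.
- hand_in(): hands the job in, once; it reports no verdict.
The state is a dict: "time_s": time; "joints": joint angles; "dq": joint speeds; "joint_efforts": joint torques, N m; "tool_pos": TCP position; "tcp_rot": TCP orientation; "wrist_force": force on the tool from outside, world axes, zero at the start; "ft_torque": the same for the moment, N m; "opening": finger opening in m.
Only numpy, scipy, OpenCV 4.12 (cv2) and the standard library are available. Lean on these libraries where they do the work, as an engineer would, in place of code of your own. Each camera call takes 0.05 s, during which the arm holds its last target.

TASK

Get the menorah on the windowsill ready for the evening: take the tall candle from the sill and lower it, wick up, into the raised middle cup of the menorah until it stands upright on the cup's floor, then let go of it. Do not drop it from above the cup, and leave the short candle and the egg cup standing where they are.

Things in the scene. Friction and masses are not known exactly. Their poses are not given: they have to be found in the camera images.
- tall_candle: The tall candle: plain honey-coloured solid wax cylinder, 28 mm in diameter, 120 mm tall plus an 8 mm thin wick, about 70 g, standing loose and upright on the sill. Origin: centre of its underside; z points up along it to the wick. The short candle, the egg cup and a dreidel (26 mm high, lying) stand around it, 85 mm or more away centre to centre.
- cup_seat (a point): Centre of the inner floor of the fixed aluminium menorah's raised middle cup, 60 mm above the sill; z up, y along the menorah's bar. The cup is an upright blind hole: bore 36 mm in diameter for the lowest 40 mm, flaring to a mouth 64 mm inside (72 mm outside) at its rim, 50 mm above this point. The rest of the menorah (340 mm bar on a slate tray) stays below 125 mm.
- short_candle: Bystander: a candle of the same wax and 28 mm diameter but only 60 mm tall, standing loose on the sill. Origin: centre of its underside, z up.
- egg_cup: Bystander: an empty white ceramic egg cup, 60 mm tall, 48 mm across the rim, standing loose on the sill. Origin: centre of its underside, z up.
Not all that is in view belongs to the job. Leave any blue look-alike of the tall_candle alone.

How it is judged:
By the outcome, as a careful person would: the job done as asked, in the order asked, and still so for the second after the job is handed in, with the robot touching nothing.
It also fails if it takes over 48 s, if anything falls off the work surface, if the arm or the gripper's body presses on something with over 40 N, if the wrist force passes 120 N, or if a joint passes its speed limit or range.

## Working session

There is one attempt and no reset: what is moved stays moved. The work goes in short steps, Python scripts to look and compute and a shell command to move; the robot and the scene stay as the last step left them, time stands still between calls to the robot, and variables do not carry over. Pictures are saved under pics/ and viewed, and the job is handed in when it is done.

```bash
mkdir -p pics; ls; python3 - <<'E'
from station import *
import cv2,numpy as np
print(state())
for n in("scene","top"):
    c=camera(n); cv2.imwrite(f"pics/{n}0.png",c["pixels"]); np.savez(f"pics/{n}0.npz",**c)
    print(n,c["mtx"],c["R"],c["t"])
E
```

```text
pics
{'time_s': 0.0, 'joints': array([73.45873949, 26.898533  , -2.78429144, 87.87215392,  1.38099136,
       65.37165337, -4.71690617]), 'dq': array([ 0.08309915, -0.12955117, -0.06549935, -0.00839512, -0.02723914,
       -0.05378263,  0.01241451]), 'joint_efforts': array([-2.86332477e-05, -5.10301602e+01, -4.67980828e-02, -2.37711489e+01,
        1.06078878e-02,  7.39961484e-03,  1.46232850e-05]), 'tool_pos': array([ 0.17326815, -0.65181061,  0.23025855]), 'tcp_rot': array([ 1.79996052e+02,  1.08710680e-01, -7.51142135e+01]), 'wrist_force': array([0.38875838, 0.17769118, 0.27475219]), 'ft_torque': array([0.02851615, 0.02649455, 0.05228199]), 'opening': 0.08552899254882912}
scene [[569.04764977   0.         322.91639564]
 [  0.         569.04764977 242.00906759]
 [  0.           0.           1.        ]] [[-0.62392219  0.78148413 -0.00191421]
 [ 0.64464932  0.51328816 -0.56653554]
 [-0.44175599 -0.35470809 -0.82403508]] [ 0.39321499 -0.29127226  1.26379475]
top [[561.84532501   0.         319.92750067]
 [  0.         561.84532501 235.26816068]
 [  0.           0.           1.        ]] [[-0.03116507 -0.9990329  -0.03101615]
 [-0.99620911  0.03356854 -0.08025308]
 [ 0.08121663  0.02839748 -0.99629185]] [-0.03497036  0.55974999  1.08445324]
```

View pics/scene0.png

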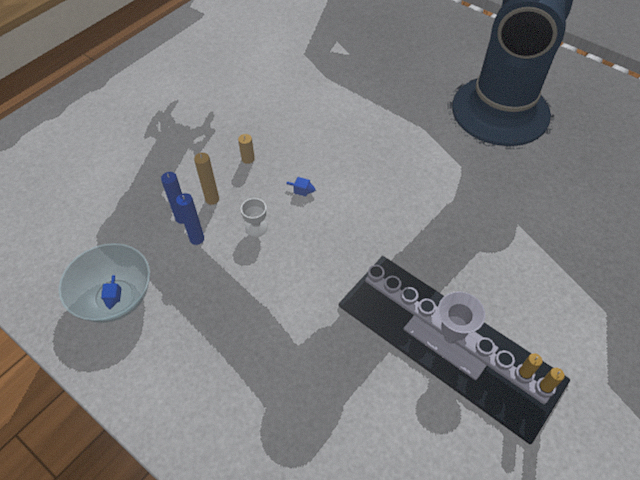

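View pics/top0.png

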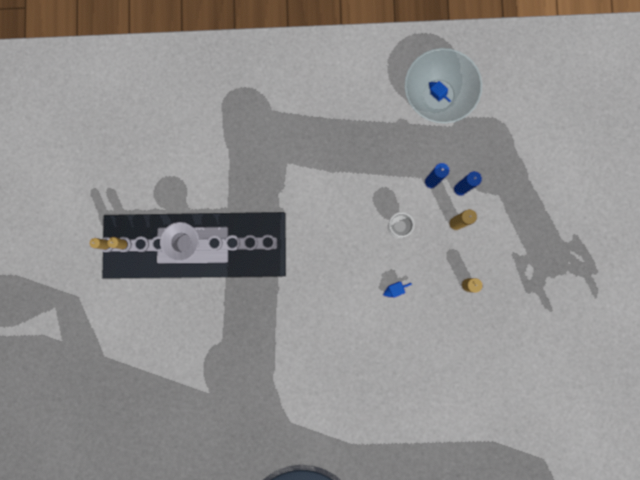

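In the scene view, the candidates are honey tall at (207,178), honey short at (246,150), two blue tall ones at (173,197) and (190,220), and small honey candles in the menorah at (535,365) and (553,380). The tall one at (207,178), seen at (462,219) in top, fits: honey-coloured and tall. I'll confirm it in a crop and measure.

```bash
cat > h.py <<'E'
import cv2,numpy as np
def ray(c,u,v):
    d=np.linalg.inv(c["mtx"])@np.array([u,v,1.]); R=c["R"]; return -R.T@c["t"], R.T@d
def onplane(c,u,v,z):
    o,d=ray(c,u,v); return o+d*(z-o[2])/d[2]
def cloud(c):
    z=c["z_map"]; v,u=np.indices(z.shape); K=c["mtx"]
    P=np.stack([(u-K[0,2])/K[0,0]*z,(v-K[1,2])/K[1,1]*z,z],-1)
    return (P-c["t"])@c["R"]
def proj(c,X):
    p=c["mtx"]@(c["R"]@np.array(X)+c["t"]); return p[:2]/p[2]
E
python3 - <<'E'
from h import *
S=np.load("pics/scene0.npz");T=np.load("pics/top0.npz")
for n,c in(("scene",S),("top",T)):
    P=cloud(c); hsv=cv2.cvtColor(c["pixels"],cv2.COLOR_BGR2HSV)
    ok=(c["z_map"]>0)
    ws=P[150:170,330:345] if n=="top" else P[250:260,260:270]
    print(n,"surface z",np.median(ws[...,2]))
    for nm,lo,hi in(("honey",(10,100,60),(30,255,255)),("blue",(105,120,40),(130,255,255))):
        m=cv2.inRange(hsv,lo,hi)
        k,l,st,ce=cv2.connectedComponentsWithStats(m)
        for i in range(1,k):
            if 60<st[i,4]<900 and 130<ce[i][1]<400:
                q=P[(l==i)&ok]; q=q[np.abs(q[:,2])<.4]
                top=q[q[:,2]>np.percentile(q[:,2],97)-.006]
                print(nm,ce[i].round(),st[i],"zmax",np.percentile(q[:,2],97).round(3),"top",np.median(top,0).round(4),"min",q.min(0).round(3),"max",q.max(0).round(3))
    # menorah cup & egg cup: rim points
    for nm,box,h in(("cup",(400,500,280,350) if n=="scene" else (150,215,215,268),.11),("egg",(235,275,190,240)if n=="scene" else (380,420,205,245),.06)):
        a,b,c0,d=box; q=P[c0:d,a:b].reshape(-1,3); q=q[np.abs(q[:,2]-h)<.006]
        if len(q)>5:
            A=np.c_[2*q[:,:2],np.ones(len(q))]; s=np.linalg.lstsq(A,(q[:,:2]**2).sum(1),rcond=None)[0]
            print(nm,len(q),"circ",s[:2].round(4),np.sqrt(s[2]+s[:2]@s[:2]).round(4),"zmed",np.median(q[:,2]))
c=S["pixels"][120:260,140:330]; cv2.imwrite("pics/crop.png",cv2.resize(c,None,fx=4,fy=4,interpolation=cv2.INTER_CUBIC))
c=T["pixels"][150:310,360:500]; d=T["pixels"][200:290,85:295]
cv2.imwrite("pics/crop2.png",cv2.resize(c,None,fx=3.5,fy=3.5,interpolation=cv2.INTER_CUBIC))
cv2.imwrite("pics/crop3.png",cv2.resize(d,None,fx=3.5,fy=3.5,interpolation=cv2.INTER_CUBIC))
E
```

```text
scene surface z -0.00025495481511464706
honey [244. 139.] [239 135  12   9  87] zmax 0.063 top [ 0.4567 -0.3382  0.0597] min [ 0.404 -0.381  0.001] max [ 0.47  -0.326  0.064]
honey [201. 158.] [195 153  14  13  99] zmax 0.122 top [ 0.5795 -0.3207  0.1195] min [ 0.565 -0.335  0.114] max [ 0.592 -0.309  0.123]
honey [530. 365.] [519 354  24  24 339] zmax 0.115 top [0.5544 0.3245 0.1136] min [ 0.476  0.315 -0.001] max [0.564 0.34  0.116]
honey [552. 380.] [540 368  25  25 359] zmax 0.116 top [0.5551 0.3583 0.1137] min [ 0.476  0.349 -0.003] max [0.565 0.379 0.117]
blue [180. 206.] [162 172  42  72 771] zmax 0.121 top [ 0.657  -0.2868  0.1195] min [ 0.576 -0.43  -0.003] max [ 0.679 -0.261  0.124]
blue [303. 185.] [287 177  28  16 211] zmax 0.028 top [ 0.4513 -0.1961  0.0253] min [ 0.419 -0.233 -0.003] max [ 0.467 -0.173  0.03 ]
blue [111. 293.] [102 275  19  34 386] zmax 0.036 top [ 0.8433 -0.2953  0.0331] min [ 0.815 -0.329  0.002] max [ 0.863 -0.276  0.038]
cup 850 circ [0.5507 0.2028] 0.03 zmed 0.10769500239160808
egg 179 circ [ 0.575  -0.2074] 0.0221 zmed 0.058476482215902945
top sur
[... 248 characters left out ...]
0.542 0.314 0.011] max [0.57  0.367 0.119]
honey [472. 285.] [462 279  20  13 208] zmax 0.064 top [ 0.4522 -0.3395  0.0602] min [ 0.441 -0.353  0.015] max [ 0.464 -0.326  0.066]
blue [437. 175.] [425 163  24  25 328] zmax 0.123 top [ 0.6603 -0.2772  0.1199] min [ 0.646 -0.315 -0.   ] max [ 0.689 -0.263  0.125]
blue [468. 183.] [454 172  28  23 352] zmax 0.122 top [ 0.6425 -0.3341  0.1199] min [ 0.629 -0.349  0.016] max [ 0.656 -0.32   0.125]
blue [395. 289.] [384 282  27  15 237] zmax 0.03 top [ 0.4476 -0.1975  0.0264] min [ 0.435 -0.226  0.012] max [ 0.462 -0.174  0.032]
cup 645 circ [0.5482 0.2024] 0.0298 zmed 0.10781091839170807
egg 136 circ [ 0.5705 -0.2084] 0.0218 zmed 0.059371842696262
```

View pics/crop.png

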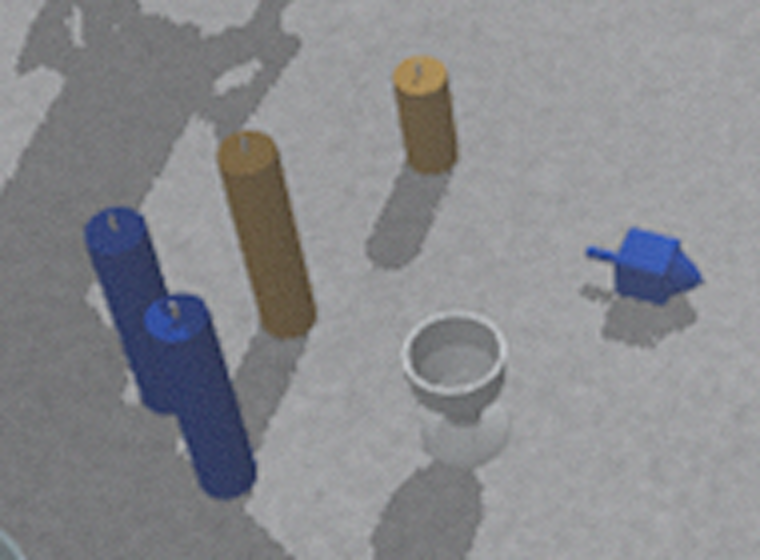

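View pics/crop3.png

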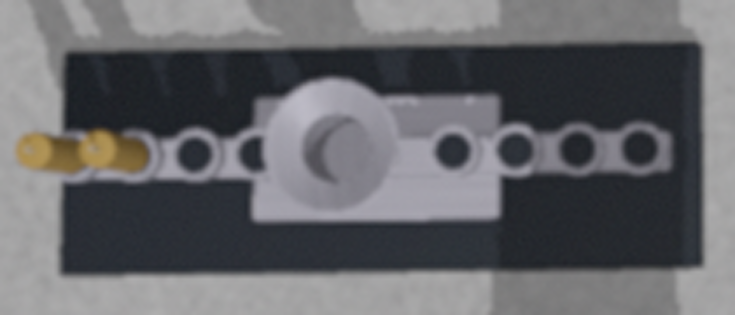

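The crop confirms it: the honey tall candle in the centre has a pale wick and its top at z≈0.12, about (0.577,-0.321). The short candle is behind it, two blue ones are to the left, and the cup is at about (0.549,0.203). Jaws mostly along y clear the nearest blue candle, so I'll keep the yaw. Next I move above it and check with the wrist camera.

```bash
python3 -m crank '[85,20,16,0,0,0,0, 85,60,49,0,0,0,0, 85,100,82,0,0,0,0, 85,140,115,0,0,0,0, 85,180,148,0,0,0,0, 85,220,180,0,0,0,0, 85,260,213,0,0,0,0, 85,300,246,0,0,0,0, 85,340,279,0,0,0,0, 85,370,304,0,0,0,0, 85,392,322,0,0,0,0, 85,404,331,0,0,0,0, 85,404,331,0,0,0,0, 85,404,331,0,0,0,0]' 40
python3 - <<'E'
from station import *
from h import *
s=state(); c=camera("wrist"); print(s["tool_pos"],s["tcp_rot"],s["time_s"])
cv2.imwrite("pics/w1.png",c["pixels"]); np.savez("pics/w1.npz",**c,pos=s["tool_pos"],rot=s["tcp_rot"])
print(c["tool_from_camera"],c["mtx"])
E
```

```text
time_s: 1.85
tool_pos: [0.5761, -0.323, 0.2312]
tcp_rot: [179.9, -0.0, -75.2]
wrist_force: [0.4, -0.3, -0.6]
opening: 0.0847
[ 0.5761293  -0.32299686  0.23115395] [ 1.79926090e+02 -3.15261744e-02 -7.52491428e+01] 1.85
[[ 9.99999482e-01 -9.85751155e-04  2.54852267e-04 -8.14495256e-04]
 [ 8.47873012e-04  9.44821119e-01  3.27585615e-01 -8.50684671e-02]
 [-5.63707702e-04 -3.27585229e-01  9.44821465e-01 -1.41640312e-01]
 [ 0.00000000e+00  0.00000000e+00  0.00000000e+00  1.00000000e+00]] [[395.41576225   0.         327.03379998]
 [  0.         395.41576225 234.65589511]
 [  0.           0.           1.        ]]
```

View pics/w1.png

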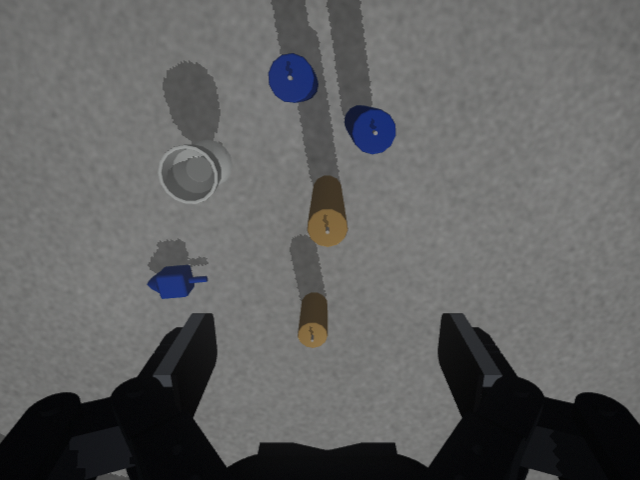

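The wrist view shows the tall candle's top at about (327,227), between the jaws' centre lines. The short candle is at (313,335), the blue ones at (292,78) and (375,130), and the egg cup at (190,175). Now I measure the offset to the top face.

```bash
cat >> h.py <<'E'
from scipy.spatial.transform import Rotation as Ro
def wr(c,pos,rot):
    T=np.eye(4);T[:3,:3]=Ro.from_euler("xyz",rot,degrees=True).as_matrix();T[:3,3]=pos
    M=np.linalg.inv(T@c["tool_from_camera"]); return dict(mtx=c["mtx"],R=M[:3,:3],t=M[:3,3],z_map=c["z_map"],pixels=c["pixels"])
E
python3 - <<'E'
from h import *
d=np.load("pics/w1.npz"); c=wr(d,d["pos"],d["rot"])
hsv=cv2.cvtColor(c["pixels"],cv2.COLOR_BGR2HSV); P=cloud(c)
m=cv2.inRange(hsv,(10,100,140),(30,255,255))
k,l,st,ce=cv2.connectedComponentsWithStats(m)
R=Ro.from_euler("xyz",d["rot"],degrees=True).as_matrix()
for i in range(1,k):
    if st[i,4]>150:
        q=P[l==i]; z=np.median(q[:,2])
        X=onplane(c,*ce[i],.12 if z>.1 else .06); print(ce[i],st[i],z,X, "tool",R.T@(X-d["pos"]))
E
python3 - <<'E'
from h import *
d=np.load("pics/w1.npz"); c=wr(d,d["pos"],d["rot"])
hsv=cv2.cvtColor(c["pixels"],cv2.COLOR_BGR2HSV); P=cloud(c)
print(hsv[220,335],hsv[195,327])
m=cv2.inRange(hsv,(8,60,int(hsv[195,327,2])+30),(32,255,255))
k,l,st,ce=cv2.connectedComponentsWithStats(m)
R=Ro.from_euler("xyz",d["rot"],degrees=True).as_matrix()
for i in range(1,k):
    if st[i,4]>150:
        z=np.median(P[l==i][:,2]); X=onplane(c,*ce[i],.12 if z>.1 else .06); print(ce[i],st[i],z,X, "tool",R.T@(X-d["pos"]))
E
```

```text
[ 18 132 126] [ 17 104  64]
[327.13480176 227.50132159] [ 307  209   41   38 1135] 0.11894512880542397 [ 0.57826515 -0.3218007   0.12      ] tool [-0.00067408 -0.0025134   0.11115044]
[312.25270758 334.71119134] [298 323  30  25 554] 0.058926334300370795 [ 0.4556001  -0.33995442  0.06      ] tool [-0.01438421  0.12065361  0.17130184]
```

The wrist view and the fixed cameras agree within 2–3 mm, so I shift +2, +1, descend to TCP z≈0.070 and grip.

```bash
python3 -m crank '[85,2,1,-15,0,0,0, 85,2,1,-40,0,0,0, 85,2,1,-65,0,0,0, 85,2,1,-90,0,0,0, 85,2,1,-115,0,0,0, 85,2,1,-135,0,0,0, 85,2,1,-150,0,0,0, 85,2,1,-161,0,0,0, 85,2,1,-161,0,0,0, 60,2,1,-161,0,0,0, 45,2,1,-161,0,0,0, 36,2,1,-161,0,0,0, 20,2,1,-161,0,0,0, 20,2,1,-161,0,0,0, 20,2,1,-161,0,0,0, 20,2,1,-161,0,0,0, 20,2,1,-161,0,0,0, 20,2,1,-161,0,0,0]' 40
python3 - <<'E'
from station import *
from h import *
for n in("wrist","scene"):
    c=camera(n); cv2.imwrite(f"pics/{n}2.png",c["pixels"])
E
```

```text
time_s: 4.15
tool_pos: [0.5798, -0.3205, 0.0708]
tcp_rot: [-180.0, -0.0, -75.1]
wrist_force: [-0.5, -0.1, 5.4]
opening: 0.0273
```

View pics/wrist2.png

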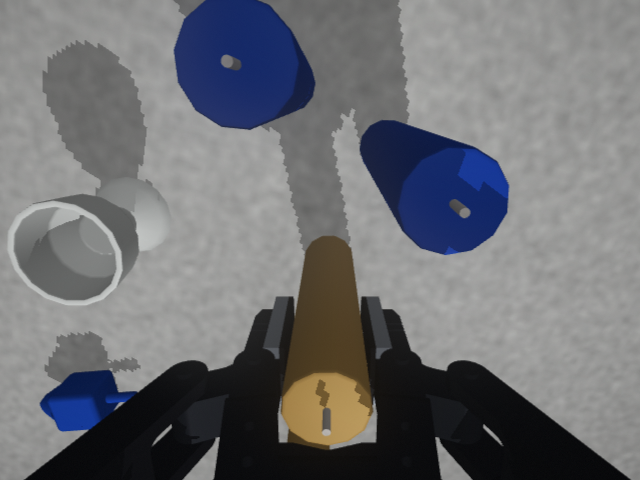

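View pics/scene2.png

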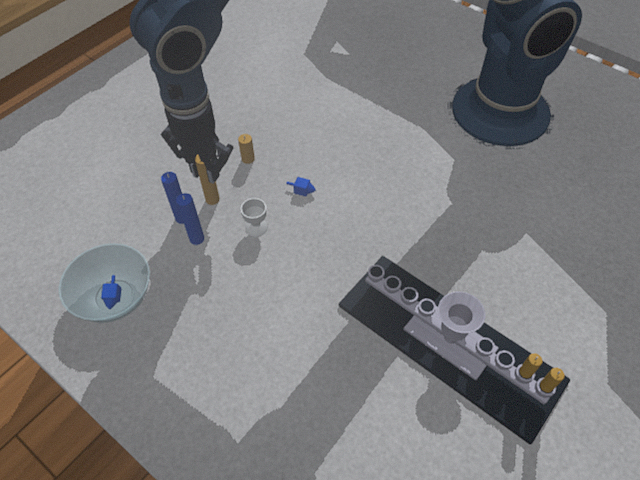

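It is gripped: opening 27 mm, candle upright between the pads at (327,410), and bystanders unmoved. I lift straight up 165 mm, carry it over the cup, then look again.

```bash
python3 -m crank '[20,0,0,8,0,0,0, 20,0,0,25,0,0,0, 20,0,0,50,0,0,0, 20,0,0,75,0,0,0, 20,0,0,100,0,0,0, 20,0,0,125,0,0,0, 20,0,0,148,0,0,0, 20,0,0,160,0,0,0, 20,0,0,165,0,0,0, 20,0,0,165,0,0,0]' 40 && python3 -m crank '[20,0,10,0,0,0,0, 20,-2,35,0,0,0,0, 20,-4,70,0,0,0,0, 20,-6,105,0,0,0,0, 20,-8,140,0,0,0,0, 20,-10,175,0,0,0,0, 20,-12,210,0,0,0,0, 20,-13,245,0,0,0,0, 20,-15,280,0,0,0,0, 20,-17,315,0,0,0,0, 20,-19,350,0,0,0,0, 20,-21,385,0,0,0,0, 20,-23,420,0,0,0,0, 20,-25,455,0,0,0,0, 20,-26,485,0,0,0,0, 20,-27,508,0,0,0,0, 20,-28,519,0,0,0,0, 20,-28,523,0,0,0,0, 20,-28,523,0,0,0,0, 20,-28,523,0,0,0,0]'
python3 - <<'E'
from station import *
from h import *
s=state(); print(s["tool_pos"],s["tcp_rot"],s["opening"])
for n in("wrist","scene","top"):
    c=camera(n); cv2.imwrite(f"pics/{n}3.png",c["pixels"]); np.savez(f"pics/{n}3.npz",**c,pos=s["tool_pos"],rot=s["tcp_rot"])
S=np.load("pics/scene3.npz")["pixels"];T=np.load("pics/top3.npz")["pixels"]
z=lambda a:cv2.resize(a,(390,390),interpolation=cv2.INTER_CUBIC)
cv2.imwrite("pics/cr3.png",np.hstack([z(S[210:360,390:540]),z(T[160:310,100:250])]))
E
```

```text
time_s: 5.5
tool_pos: [0.5792, -0.3203, 0.235]
tcp_rot: [180.0, 0.0, -75.1]
wrist_force: [0.1, 0.3, -1.7]
opening: 0.0269
time_s: 8.0
tool_pos: [0.5516, 0.2015, 0.2353]
tcp_rot: [180.0, -0.0, -75.2]
wrist_force: [0.6, -0.3, -0.6]
opening: 0.0269
[0.55162843 0.20150838 0.23525415] [ 1.79988767e+02 -3.89118310e-02 -7.52075448e+01] 0.02692803519098083
```

View pics/cr3.png

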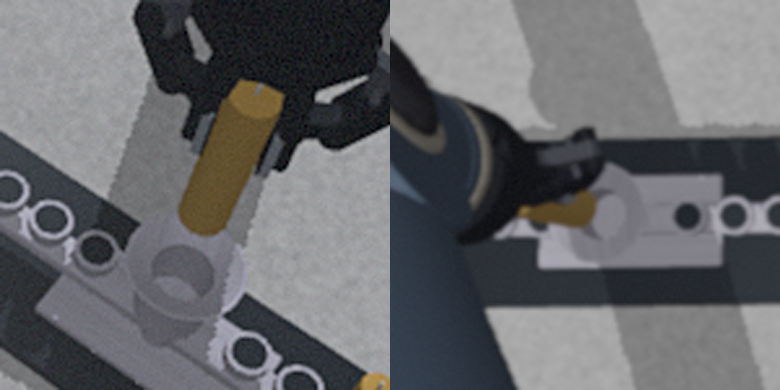

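View pics/wrist3.png

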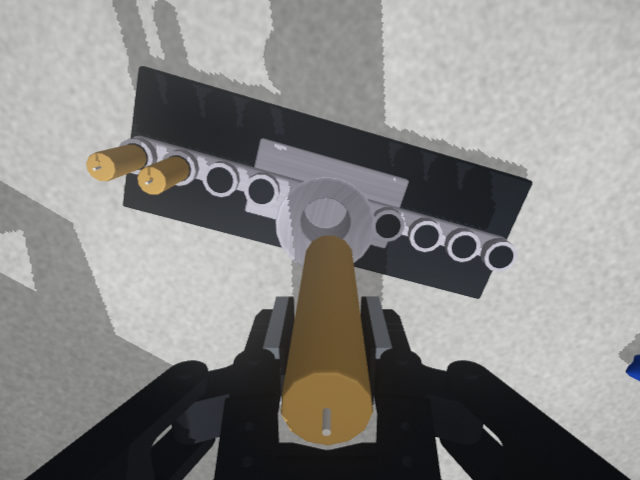

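The wrist view shows the candle upright in the jaws with its foot edge at about (330,240), and the cup rim centred around (324,225) behind it. I measure the cup and the candle's axis in tool axes.

```bash
cat > m.py <<'E'
from h import *
import sys
def circ(q):
    A=np.c_[2*q[:,:2],np.ones(len(q))]; s=np.linalg.lstsq(A,(q[:,:2]**2).sum(1),rcond=None)[0]
    return s[:2].round(4),np.sqrt(s[2]+s[:2]@s[:2]).round(4),len(q)
def run(k,zr=.110):
    d=np.load(f"pics/wrist{k}.npz"); c=wr(d,d["pos"],d["rot"]); P=cloud(c)
    hsv=cv2.cvtColor(c["pixels"],cv2.COLOR_BGR2HSV); hon=cv2.inRange(hsv,(8,90,20),(32,255,255))>0
    hon[:,:270]=0; hon[:,390:]=0
    Q=P[150:300,250:400].reshape(-1,3); h=hon[150:300,250:400].ravel()
    for lo,hi in((.095,.1),(.1,.105),(.106,.113)):
        q=Q[(~h)&(Q[:,2]>lo)&(Q[:,2]<hi)]
        if len(q)>20: print("cup wrist",lo,circ(q))
    q=P[hon]; zb=d["pos"][2]-.07
    for a in np.arange(.01,.12,.02):
        s=q[np.abs(q[:,2]-zb-a)<.01]; s=s[np.linalg.norm(s[:,:2]-d["pos"][:2],axis=1)<.03]
        if len(s)>20: print("candle @",a.round(2),circ(s))
    print("tcp",d["pos"])
    t=q[np.abs(q[:,2]-zb-.12)<.006]; print("top",len(t),t.mean(0) if len(t) else "")
    # fixed cams: candle cloud
    for n in("scene","top"):
        d2=np.load(f"pics/{n}{k}.npz"); P2=cloud(d2); hs=cv2.cvtColor(d2["pixels"],cv2.COLOR_BGR2HSV)
        hh=cv2.inRange(hs,(8,90,20),(32,255,255))>0
        q=P2[hh]; q=q[(np.linalg.norm(q[:,:2]-d["pos"][:2],axis=1)<.03)]
        for a in(.02,.05,.08,.11):
            s=q[np.abs(q[:,2]-zb-a)<.012]
            if len(s)>15: print(n,"candle @",a,circ(s))
E
python3 -c "
from m import *
run(3)"
```

```text
cup wrist 0.095 (array([0.5505, 0.2031]), np.float64(0.0185), 157)
cup wrist 0.1 (array([0.5504, 0.2031]), np.float64(0.0231), 1610)
cup wrist 0.106 (array([0.5504, 0.203 ]), np.float64(0.0319), 2179)
candle @ 0.01 (array([0.5498, 0.2007]), np.float64(0.0135), 519)
candle @ 0.03 (array([0.5497, 0.2009]), np.float64(0.0135), 743)
candle @ 0.05 (array([0.5496, 0.2011]), np.float64(0.0136), 1002)
candle @ 0.07 (array([0.5496, 0.2014]), np.float64(0.0136), 1431)
candle @ 0.09 (array([0.5495, 0.2016]), np.float64(0.0136), 2118)
candle @ 0.11 (array([0.5515, 0.2025]), np.float64(0.0106), 7884)
tcp [0.55162843 0.20150838 0.23525415]
top 5720 [0.55164549 0.20248105 0.28320744]
scene candle @ 0.02 (array([0.5509, 0.2005]), np.float64(0.0129), 179)
scene candle @ 0.05 (array([0.5507, 0.2008]), np.float64(0.013), 190)
scene candle @ 0.08 (array([0.5503, 0.2012]), np.float64(0.0132), 219)
scene candle @ 0.11 (array([0.5539, 0.2026]), np.float64(0.0095), 419)
top candle @ 0.02 (array([0.5475, 0.1988]), np.float64(0.0125), 57)
top candle @ 0.05 (array([0.5475, 0.1994]), np.float64(0.0127), 41)
top candle @ 0.08 (array([0.541 , 0.1903]), np.float64(0.0062), 42)
top candle @ 0.11 (array([0.5361, 0.1889]), np.float64(0.0058), 34)
```

All three views agree: the candle foot needs about +2 mm in y and 0 in x, with a tilt of about 0.6°. I lower it to just above the cup floor, expected at about -104.

```bash
python3 -m crank '[20,0,2,-4,0,0,0, 20,0,2,-12,0,0,0, 20,0,2,-22,0,0,0, 20,0,2,-32,0,0,0, 20,0,2,-42,0,0,0, 20,0,2,-50,0,0,0, 20,0,2,-54,0,0,0, 20,0,2,-54,0,0,0]' && python3 -m crank '[20,0,0,-5,0,0,0, 20,0,0,-12,0,0,0, 20,0,0,-20,0,0,0, 20,0,0,-28,0,0,0, 20,0,0,-35,0,0,0, 20,0,0,-41,0,0,0, 20,0,0,-45,0,0,0, 20,0,0,-47,0,0,0, 20,0,0,-47,0,0,0]'
```

```text
time_s: 9.15
tool_pos: [0.5514, 0.2046, 0.1811]
tcp_rot: [180.0, -0.0, -75.1]
wrist_force: [0.1, 0.1, -0.5]
opening: 0.0269
time_s: 10.28
tool_pos: [0.5515, 0.2047, 0.1343]
tcp_rot: [-180.0, -0.0, -75.1]
wrist_force: [-0.0, -0.1, -0.9]
opening: 0.0269
```

No side load. Now I feel for the floor.

```bash
python3 -m crank '[20,0,0,-1,0,0,0, 20,0,0,-2,0,0,0, 20,0,0,-2,0,0,0]' && python3 -m crank '[20,0,0,-1,0,0,0, 20,0,0,-1,0,0,0]' && python3 -m crank '[20,0,0,-1,0,0,0, 20,0,0,-1,0,0,0]'
```

```text
time_s: 10.65
tool_pos: [0.5514, 0.2046, 0.1323]
tcp_rot: [-180.0, -0.0, -75.1]
wrist_force: [0.9, -0.5, -0.8]
opening: 0.0271
time_s: 10.9
tool_pos: [0.5514, 0.2046, 0.1312]
tcp_rot: [180.0, -0.0, -75.1]
wrist_force: [-0.3, -0.5, -0.9]
opening: 0.027
time_s: 11.15
tool_pos: [0.5517, 0.2047, 0.1308]
tcp_rot: [-180.0, -0.0, -75.1]
wrist_force: [-1.0, -0.4, 3.4]
opening: 0.027
```

Contact at TCP z 0.1308, which matches the expected floor. A small extra press, then release, and look before retreating.

```bash
python3 -m crank '[20,0,0,-0.5,0,0,0, 20,0,0,-0.5,0,0,0, 28,0,0,-0.5,0,0,0, 30,0,0,-0.5,0,0,0, 34,0,0,-0.5,0,0,0, 40,0,0,-0.5,0,0,0, 50,0,0,-0.5,0,0,0, 60,0,0,-0.5,0,0,0, 60,0,0,-0.5,0,0,0, 60,0,0,-0.5,0,0,0]'
python3 - <<'E'
from station import *
from h import *
s=state()
for n in("wrist","scene","top"):
    c=camera(n); cv2.imwrite(f"pics/{n}4.png",c["pixels"]); np.savez(f"pics/{n}4.npz",**c,pos=s["tool_pos"],rot=s["tcp_rot"])
import m; m.run(4)
E
```

```text
time_s: 12.4
tool_pos: [0.5514, 0.2046, 0.1298]
tcp_rot: [-180.0, -0.0, -75.1]
wrist_force: [0.3, 0.1, -0.1]
opening: 0.06
cup wrist 0.095 (array([0.5504, 0.2031]), np.float64(0.0183), 202)
cup wrist 0.1 (array([0.5514, 0.2035]), np.float64(0.0224), 2451)
cup wrist 0.106 (array([0.5522, 0.2043]), np.float64(0.0304), 2944)
candle @ 0.03 (array([0.5498, 0.2039]), np.float64(0.0136), 504)
candle @ 0.05 (array([0.5497, 0.2039]), np.float64(0.0136), 1004)
candle @ 0.07 (array([0.5497, 0.2039]), np.float64(0.0135), 1413)
candle @ 0.09 (array([0.5498, 0.204 ]), np.float64(0.0135), 2040)
candle @ 0.11 (array([0.5517, 0.2046]), np.float64(0.0106), 7821)
tcp [0.55144609 0.20464253 0.12983902]
top 5948 [0.55212029 0.20474642 0.17856895]
scene candle @ 0.05 (array([0.5506, 0.2036]), np.float64(0.0131), 143)
scene candle @ 0.08 (array([0.5508, 0.2038]), np.float64(0.0129), 151)
scene candle @ 0.11 (array([0.5547, 0.2045]), np.float64(0.0092), 297)
top candle @ 0.05 (array([0.5472, 0.2025]), np.float64(0.0129), 40)
top candle @ 0.08 (array([0.5451, 0.2008]), np.float64(0.0105), 28)
top candle @ 0.11 (array([0.5421, 0.1983]), np.float64(0.0064), 20)
```

View pics/wrist4.png

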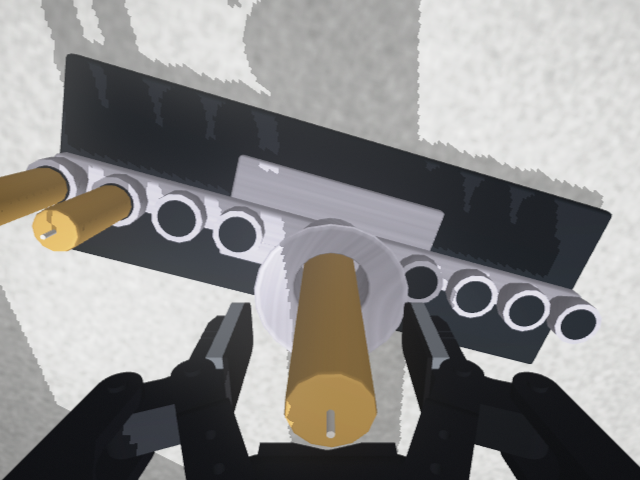

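Released: the candle stands vertical, with its axis constant over height, and its top at z≈0.179, so it is on the cup floor. In the picture its top is at (330,415), clear of both pads. I retreat straight up with the jaws open.

```bash
python3 -m crank '[75,0,0,0,0,0,0, 85,0,0,2,0,0,0, 85,0,0,10,0,0,0, 85,0,0,25,0,0,0, 85,0,0,45,0,0,0, 85,0,0,65,0,0,0, 85,0,0,85,0,0,0, 85,0,0,105,0,0,0, 85,0,0,120,0,0,0, 85,0,0,120,0,0,0]' && python3 -m crank '[85,0,-10,0,0,0,0, 85,0,-30,0,0,0,0, 85,0,-60,0,0,0,0, 85,0,-90,0,0,0,0, 85,0,-120,0,0,0,0, 85,0,-145,0,0,0,0, 85,0,-160,0,0,0,0, 85,0,-160,0,0,0,0, 85,0,-160,0,0,0,0]'
python3 - <<'E'
from station import *
from h import *
for n in("scene","top"):
    c=camera(n); cv2.imwrite(f"pics/{n}5.png",c["pixels"]); P=cloud(c)
    hs=cv2.cvtColor(c["pixels"],cv2.COLOR_BGR2HSV); hh=cv2.inRange(hs,(8,90,20),(32,255,255))>0
    for nm,x,y in(("tall",.55,.203),("short",.455,-.339)):
        q=P[hh]; q=q[np.hypot(q[:,0]-x,q[:,1]-y)<.03]; zm=np.percentile(q[:,2],97); print(n,nm,zm.round(4),q[q[:,2]>zm-.006].mean(0).round(4))
E
```

```text
time_s: 13.8
tool_pos: [0.5521, 0.2051, 0.2516]
tcp_rot: [-179.8, 0.0, -75.1]
wrist_force: [-0.0, 0.7, -0.0]
opening: 0.0847
time_s: 14.92
tool_pos: [0.5513, 0.0457, 0.2498]
tcp_rot: [-180.0, 0.0, -75.0]
wrist_force: [0.4, 0.5, -0.2]
opening: 0.0853
scene tall 0.1815 [0.5515 0.204  0.1796]
scene short 0.0624 [ 0.4563 -0.3393  0.0594]
top tall 0.1814 [0.5451 0.2141 0.1799]
top short 0.0628 [ 0.4522 -0.3396  0.0601]
```

View pics/scene5.png

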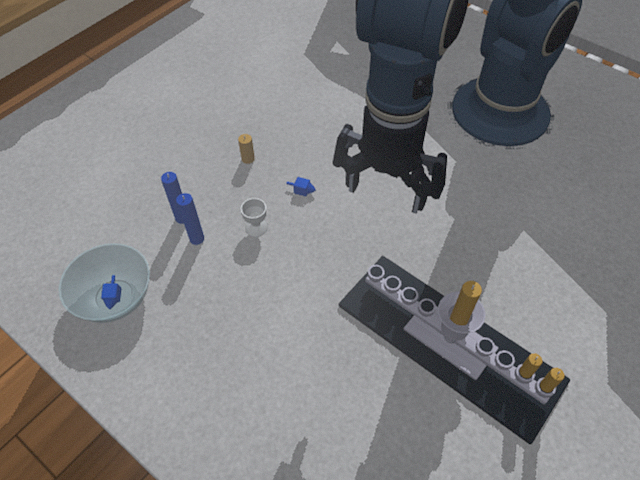

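The scene view shows the tall candle upright in the middle cup at (466,300), with the bystanders where they were. The top camera's centre differs (y 0.214), so I check that picture for occlusion.

View pics/top5.png

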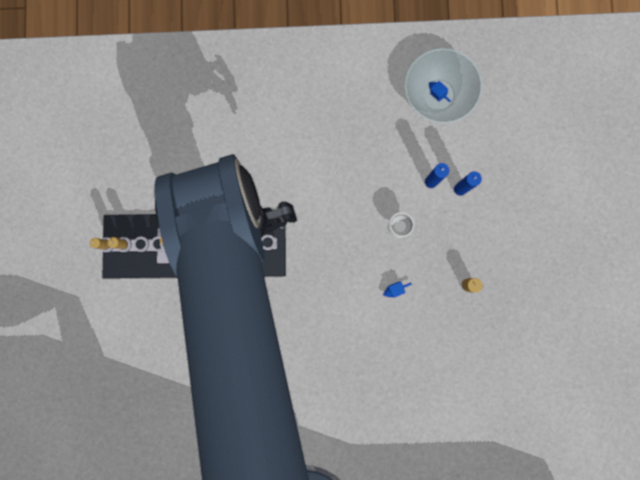

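The arm hides nearly all of the candle from the top camera at (163,240), so that reading is only a sliver of its edge. The short candle (474,285) and the egg cup (401,225) stand where they did. I hand in.

```bash
python3 -c "
from station import *
print(hand_in())"
```

```text
the job is handed in; nothing more can be done
None
```

I lowered the honey-coloured tall candle, wick up, into the menorah's raised middle cup, felt the floor (3.4 N), pressed 0.5 mm more, then released it and backed the gripper away. I handed in after about 15 s of the 48 s allowed.

- **Candle:** after release the wrist view showed it vertical, centred in the cup within about 1 mm. The scene camera put its top at z = 0.180 m, which matches standing on the cup floor.
- **Bystanders:** the short candle read within 1 mm of its starting position. The egg cup, the blue candles and the dreidel looked unmoved in the pictures.
- **Disagreements:** the fixed cameras differed by 3–5 mm in x. The last top-camera position for the tall candle was about 10 mm off in y. The arm hid nearly all of the candle in that view, so I relied on the scene and wrist cameras instead.

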